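# Start the hummus processor

### The arm

A 6-joint arm with a two-finger parallel gripper is mounted at the origin on the work surface. World frame = base frame: x ahead of the robot, y to its left, z up, the work surface at z = 0. Lengths are in m, angles in degrees, forces in N, time in s.
With the tool pointing down it reaches from about 0.375 to 0.9 m from the base axis. Payload 3.1 kg.
Tool frame: the origin (TCP) lies between the finger pads; the fingertips stand 11 mm ahead of it and the grasp point (between the pads) lies 8 mm behind it; z points along the fingers, y is the line along which they close (so a half turn about z gives the same grasp; the last joint's range is limited). The gripper opens to 87 mm and grips with 3 to 60 N. Pads are 19 mm wide; open, the fingers measure 117 mm over their backs; the gripper's body (75 mm by 190 mm) begins 51 mm behind the grasp point.
Start: joints at [60.132, 30.224, 82.088, -0, 67.689, -10.227], TCP at [0.21, 0.589, 0.213] pointing down, gripper open.
Joint ranges: [-176.69, 176.69], [-43.24, 126.21], [12.49, 139.97], [-82, 262], [0, 151.66], [-163.58, 163.58]. Speed limits (degrees/s): [159.86, 159.86, 180, 180, 180, 180].

### API

Orientations are given as [roll, pitch, yaw] about the fixed x, y, z axes, in that order (R = Rz(yaw) Ry(pitch) Rx(roll)).
In Python, from station import r, get_image, camera_params, job gives the robot as it stands.
- The arm moves only by the tool carry_out, never from a script. Its argument "series" is a list of rows, each a list of 7 numbers: the shift along the tool's x, y, z in m, then the turn, a rotation vector about the tool's x, y, z in degrees, then the closure, from 0 (fully open) to 1 (shut). In form: [[dx, dy, dz, ax, ay, az, jaw], ...]. A call has 1 to 10 rows; each row is the pose to reach, as a shift and turn from the pose commanded when the call began, along the tool's axes at that moment; what a row does not reach only later rows make up. A row lasts 1/12 s, in which the tool goes at most 41.7 mm and 7.16 degrees, less where a joint would pass 70% of its speed; a pose out of reach is approached as far as the arm can. A call with a gripper value outside its range is refused whole. The fingers move at their own pace and stop on an object; the grip force is fixed at half the most. Time passes only in rows, so rows that repeat a pose let the fingers close. It gives the time, the measured TCP pose, the force, the opening and the grip force at its end, in the units of the state.
- r.observe(): the state, without advancing time (a new reading comes with each control period).
- get_image(name): name is "scene" or "top"; returns the picture (420x560x3 uint8, red, green, blue); there is no depth.
- camera_params(name): a dict with "fx", "fy", "cx", "cy" (pixels), "k1" (the pictures are not rectified: a ray, as slopes to the right and down, at radius r is drawn at 1 + k1 r^2 times it, then the intrinsics apply), "xyz" and "attitude" of the camera in the world. Camera axes: x right, y down, z forward; pixel columns grow to the right and rows downward; lengths in m; the calibration is good to about 2 mm. A picture is of the moment at which its call begins. camera_params takes no time and is no camera call.
- job.job_done(): hands the job in; it is judged then, once.
The state is a dict: "time": time; "joints": joint angles; "qd": joint speeds; "tau": joint torques, N m; "position": TCP position; "ee_rot": TCP orientation; "ft_force": force on the tool from outside, world axes, zero at the start; "moment": the same for the moment, N m; "grip_width": opening from 0.0 (shut) to 1.0 (fully open); "finger_force": force on a finger pad.
Only numpy, scipy, OpenCV 4.12 (cv2) and the standard library are available. Lean on these libraries where they do the work, as an engineer would, in place of code of your own. Each camera call takes 0.05 s, during which the arm holds its last target. There are 200 camera calls.

### The job

Start the food processor for the hummus with three presses of the fingertips: push the red-dotted end of the black rocker fully down to switch it on, then press the yellow speed key fully down so that it stays down, and then press the round green start button fully in for a moment and let it spring back. Leave the blue and white keys up, and leave the cup, bowls and other things on the counter standing where they are: nothing is to be picked up or pushed about.

Things in the scene. Friction and masses are not known exactly. Their poses are not given: they have to be found in the camera images.
- processor: fixed food processor. Origin: on the counter under the middle of its grey control deck (200 along x by 215 along y, top 60 above the counter); x points away from the robot at yaw 0, y to the bowl, z up. On the deck (x, y): three square speed keys at x -45, y -58, 0, 58 (which colour is where varies), black rocker pivot (48, 45), round green start button (48, -50)
- lid_top (a point): centre of the top of the processor's feed tube, 225 above the counter, 225 to +y of the processor's origin. Clear bowl below, diameter 142 at the lid (190 high), so its edge stands at processor y 154; white motor housing under it 70 high.
- rocker (a joint): mains rocker, black slab 64 (along processor x) by 30 by 10 thick, centre pivot 8 above the deck with axis along processor y. 0 = off (far +x end up, tilted 0.2 rad; near end down), 0.4 rad = on (far end, marked with a red dot, down against its stop). Turns with 0.04 N m friction (about 2 to 5 N at the far end) and stays where left
- rocker_press (a point): point on the rocker's top face near its far, red-dotted end, 25 from the pivot; the place to press. It stands about 18 above the deck when off and 8 when on
- start (a joint): travel of the green start button: 0 up, 0.007 m fully in. Springs back; 1.8 N starts it, 6 N holds it fully in against its stop
- start_top (a point): centre of the top of the round green start button, diameter 34, 17 above the deck when up
- yellow_key (a joint): travel of the yellow speed key: 0 up, 0.007 m fully down on its stop. No spring: it moves against about 3 N friction and stays where it is pushed
- yellow_top (a point): centre of the top of the yellow square speed key (27 by 27), 17 above the deck when up, 10 when fully down; black square bezel 36 wide, 4 high around it
- blue_key (a joint): travel of the blue speed key: 0 up, 0.007 m fully down on its stop. No spring: it moves against about 3 N friction and stays where it is pushed
- blue_top (a point): centre of the top of the blue square speed key (27 by 27), 17 above the deck when up, 10 when fully down; black square bezel 36 wide, 4 high around it
- white_key (a joint): travel of the white speed key: 0 up, 0.007 m fully down on its stop. No spring: it moves against about 3 N friction and stays where it is pushed
- white_top (a point): centre of the top of the white square speed key (27 by 27), 17 above the deck when up, 10 when fully down; black square bezel 36 wide, 4 high around it
- measuring_cup: yellow plastic measuring cup, rim diameter 68, height 55, flat handle 42 long to its +y; origin under its centre; loose bystander
- olive_bowl: small olive-wood bowl, diameter 94, height 42; origin under its centre; loose bystander
- salt_pot: blue ceramic salt pot with wooden knobbed lid (one piece), diameter 62, height 67; origin under its centre; loose bystander
- colander: stainless colander, rim diameter 220, 264 over its two loops, height 97; origin under its centre; loose bystander
- mortar: white ceramic mortar with its pestle leaning in it (one piece), diameter 124, wall height 80, pestle top at 130; origin under its centre; loose bystander
- glass_jar: empty glass jar with spring-clip glass lid, diameter 100, height 140; origin under its centre; loose bystander

How it is judged (in metres and radians):
On the way, in this order (a step that is already met when the one before it is completed fails the run):
1. the rocker is switched on (red-dotted end down) (value of joint rocker above 0.33 rad), for 0.1 s.
2. the yellow key is pressed fully down (value of joint yellow_key above 0.0055 m), for 0.1 s.
3. the green start button is pressed fully in (value of joint start above 0.0055 m), for 0.1 s.
At the end, for the whole second after the job is handed in: Rocker beyond 0.33 of its 0.40 rad; yellow key at least 5.5 of its 7 mm down; green button sprung back (under 1.5 mm); blue and white keys less than 2 mm down; each loose thing within 20 mm of its starting place and upright (value of joint rocker above 0.33 rad and value of joint yellow_key above 0.0055 m and value of joint start below 0.0015 m and value of joint each of blue_key, white_key below 0.002 m and distance of each of measuring_cup, olive_bowl, salt_pot, colander, mortar, glass_jar from where it was at the start of the episode below 0.02 m and angle between each of measuring_cup, olive_bowl, salt_pot, colander, mortar, glass_jar's own z axis and vertical below 0.25 rad); the robot touches nothing.
It fails at once if the yellow key is pressed (over 3 mm) while the rocker is off (value of joint yellow_key above 0.003 m and not (value of joint rocker above 0.33 rad)).
It fails at once if the start button is pressed (over 3 mm) before the rocker is on and the yellow key fully down (value of joint start above 0.003 m and not (value of joint rocker above 0.33 rad and value of joint yellow_key above 0.0055 m)).
It fails at once if the blue or white key is pressed (over 3 mm) (value of joint any of blue_key, white_key above 0.003 m).
It fails at once if a loose thing on the counter is lifted, pushed more than 20 mm or tipped over 0.25 rad (distance of any of measuring_cup, olive_bowl, salt_pot, colander, mortar, glass_jar from where it was at the start of the episode above 0.02 m or angle between any of measuring_cup, olive_bowl, salt_pot, colander, mortar, glass_jar's own z axis and vertical above 0.25 rad).
It also fails if it takes over 53 s, if anything falls off the work surface, if the arm or the gripper's body presses on something with over 40 N, if the wrist force passes 120 N, or if a joint passes its speed limit or range.

## Working session

There is one attempt and no reset: what is moved stays moved. The work goes in short steps, Python scripts to look and compute and a tool call to move; the robot and the scene stay as the last step left them, time stands still between calls to the robot, and variables do not carry over. Pictures are saved under pics/ and viewed, at most 10 in all, crops included, and the job is handed in when it is done.

Besides the shell and the picture viewer there is one more tool, called after "Emit:" by a JSON object that holds its "fn" and its "kwargs". carry_out: Moves the arm, as the interface text tells. Its arguments: {"type":"object","properties":{"series":{"type":"array"}},"required":["series"]}

```bash
mkdir -p pics
python3 - <<'E'
from station import r,get_image,camera_params
import cv2
for n in("scene","top"):
    cv2.imwrite(f"pics/{n}0.png",get_image(n)[:,:,::-1]); print(n,camera_params(n))
o=r.observe();print(o)
E
```

```text
scene {'fx': 403.9350605346488, 'fy': 403.9350605346488, 'cx': 282.2630994269404, 'cy': 212.32545538171348, 'k1': -0.10351778988648748, 'xyz': array([ 1.22301789, -0.64802179,  1.07771696]), 'attitude': array([-133.32100956,   -0.36860575,   49.61529341])}
top {'fx': 485.1578811971781, 'fy': 485.1578811971781, 'cx': 277.63984092313154, 'cy': 208.1921269200221, 'k1': -0.061893838272433395, 'xyz': array([ 0.34053   , -0.02312632,  1.75198608]), 'attitude': array([-173.50050035,    0.25813434,  -89.50173569])}
{'time': 0.1, 'joints': array([ 6.01303346e+01,  3.02726042e+01,  8.21474457e+01,  2.43675267e-04,
        6.76894829e+01, -1.02293126e+01]), 'qd': array([ 0.09254879, -0.15542418, -0.166964  , -0.10944685,  0.07943596,
        0.07328376]), 'tau': array([-6.36404238e-04, -4.40985131e+01, -1.77150267e+01,  6.34556869e-02,
        5.33849804e-02, -4.31510171e-05]), 'position': array([0.20972961, 0.58805944, 0.21248948]), 'ee_rot': array([-1.79892248e+02, -1.96734177e-02,  1.60359536e+02]), 'ft_force': array([0.61342447, 0.53717464, 0.53941952]), 'moment': array([0.00225351, 0.00057358, 0.02245869]), 'finger_force': 0.0, 'grip_width': 0.9999668534830375}
```

View pics/scene0.png

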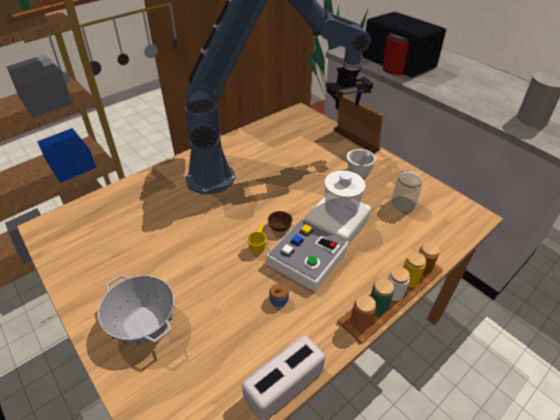

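View pics/top0.png

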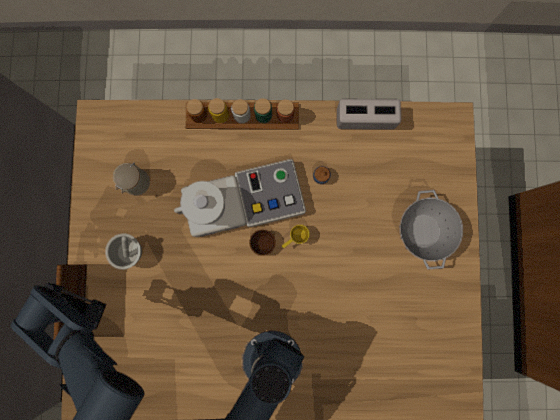

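The scene view shows yellow (306,230), blue (297,241), white (287,251), rocker (327,243) and green (312,262). In the top view they are yellow (257,208), blue (273,204), white (290,200), rocker (254,182) with its red dot on the far side, and green (281,175). Yellow is next to the bowl. The olive bowl is at (262,242) and the cup at (299,234), both close to the near side of the deck.

```bash
cat > h.py <<'E'
import numpy as np,cv2
from scipy.spatial.transform import Rotation as R
from station import r,get_image,camera_params
def ray(n,uv):
    c=camera_params(n);K=np.array([[c['fx'],0,c['cx']],[0,c['fy'],c['cy']],[0,0,1]])
    p=cv2.undistortPoints(np.array([[uv]],float),K,np.array([c['k1'],0,0,0,0]))[0,0]
    return c['xyz'],R.from_euler('xyz',c['attitude'],degrees=True).as_matrix()@[*p,1]
def plane(n,uv,z):
    o,d=ray(n,uv); return o+d*(z-o[2])/d[2]
def tri(a,b):
    A=np.zeros((3,3));v=np.zeros(3)
    for o,d in(a,b):
        d=d/np.linalg.norm(d);P=np.eye(3)-np.outer(d,d);A+=P;v+=P@o
    return np.linalg.solve(A,v)
def blob(img,lo,hi,c,w):
    h=cv2.cvtColor(img,cv2.COLOR_RGB2HSV);m=cv2.inRange(h,lo,hi)
    k=np.zeros_like(m);k[c[1]-w:c[1]+w+1,c[0]-w:c[0]+w+1]=255;m&=k
    n,l,s,ce=cv2.connectedComponentsWithStats(m)
    i=1+np.argmax(s[1:,4]);return ce[i],s[i,4]
E
python3 - <<'E'
from h import *
C={'yellow':((20,150,120),(35,255,255),(306,230),(257,208)),'blue':((105,130,60),(125,255,255),(297,241),(273,204)),
'white':((0,0,170),(180,60,255),(287,251),(290,200)),'green':((55,120,50),(95,255,255),(312,262),(281,175)),'red':((0,150,100),(8,255,255),(333,245),(253,177))}
L={'yellow':(-45,58),'blue':(-45,0),'white':(-45,-58),'green':(48,-50)}
I={n:get_image(n) for n in('scene','top')}
pts={}
for k,(lo,hi,a,b) in C.items():
    try:
        pa,na=blob(I['scene'],lo,hi,a,8);pb,nb=blob(I['top'],lo,hi,b,7)
        z=.077; P=plane('scene',pa,z),plane('top',pb,z);pts[k]=P
        print(k,pa,na,pb,nb,P[0][:2].round(4),P[1][:2].round(4),tri(ray('scene',pa),ray('top',pb)).round(4))
    except Exception as e: print(k,e)
for j in(0,1,2):
    W=np.array([(pts[k][j] if j<2 else (pts[k][0]+pts[k][1])/2)[:2] for k in L]);l=np.array([L[k] for k in L])/1000
    wc=W@[1,1j];lc=l@[1,1j];a=np.vdot(lc-lc.mean(),wc-wc.mean());a/=abs(a);t=wc.mean()-a*lc.mean()
    print(j,'origin',t,'yaw',np.degrees(np.angle(a)),'res mm',np.abs(wc-t-a*lc)*1e3)
    for n,p in dict(rocker=48+25+45j,yellow=-45+58j,green=48-50j,lid=225j).items():print(n,np.round(t+a*p/1000,4))
for n,u,z in(('olive',(262,242),.04),('cup',(299,234),.055),('salt',(321,175),.067)):print(n,plane('top',u,z).round(3))
big=np.hstack([cv2.resize(I['scene'][215:290,255:355],(400,300),interpolation=2),cv2.resize(I['top'][155:230,228:328],(400,300),interpolation=2)])
cv2.imwrite('pics/c1.png',big[:,:,::-1])
E
```

```text
yellow [306.35849057 228.30188679] 53 [256.40740741 207.46296296] 54 [0.5341 0.0561] [0.5332 0.0599] [0.5328 0.0591 0.0741]
blue [296.65079365 238.92063492] 63 [272.5625   203.234375] 64 [ 0.5499 -0.0032] [0.5485 0.0039] [0.5477 0.0021 0.0718]
white [286.96551724 248.05172414] 58 [286. 197.] 1 [ 0.5599 -0.0551] [ 0.5708 -0.0427] [ 0.5655 -0.0492  0.0786]
green [311.88135593 260.01694915] 59 [280.43396226 174.54716981] 53 [ 0.6505 -0.0275] [ 0.65   -0.0227] [ 0.6495 -0.024   0.0737]
red [332.05882353 243.94117647] 17 [252.5        175.22222222] 18 [0.6433 0.0722] [0.6468 0.0752] [0.6451 0.0734 0.078 ]
0 origin (0.5918638069498993+0.009788133755135708j) yaw 13.380371912605835 res mm [0.61959644 3.10815036 2.48162732 0.43532347]
rocker (0.6525+0.0705j)
yellow (0.5347+0.0558j)
green (0.6501-0.0277j)
lid (0.5398+0.2287j)
1 origin (0.593306843753569+0.017400329960762167j) yaw 15.29194986586249 res mm [2.07992762 2.15494163 9.51076781 5.30540887]
rocker (0.6519+0.0801j)
yellow (0.5346+0.0615j)
green (0.6528-0.0182j)
lid (0.534+0.2344j)
2 origin (0.5925929215951339+0.01359142961603753j) yaw 14.31947384061993 res mm [1.14816238 2.10920585 5.21686305 2.42451495]
rocker (0.6522+0.0752j)
yellow (0.5346+0.0587j)
green (0.6515-0.023j)
lid (0.5369+0.2316j)
olive [0.415 0.04  0.04 ]
cup [ 0.444 -0.089  0.055]
salt [ 0.651 -0.166  0.067]
```

View pics/c1.png

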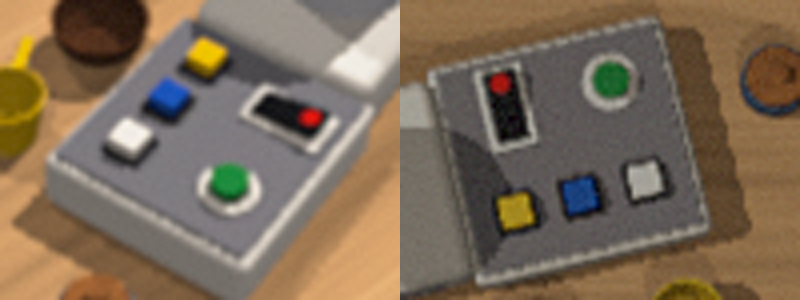

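Emit:
{"fn": "carry_out", "kwargs": {"series": [[0,0,-0.04,0,0,0,1],[0,0,-0.08,0,0,0,1],[0,0,-0.12,0,0,0,1],[-0.035,-0.02,-0.12,0,0,4,1],[-0.07,-0.04,-0.12,0,0,8,1],[-0.105,-0.06,-0.12,0,0,12,1],[-0.14,-0.08,-0.12,0,0,16,1],[-0.175,-0.1,-0.12,0,0,20,1],[-0.21,-0.12,-0.12,0,0,24,1],[-0.245,-0.14,-0.12,0,0,28,1]]}}

```text
time: 1.03
position: [0.3944, 0.3727, 0.3333]
ee_rot: [-180.0, -0.0, 132.2]
ft_force: [-0.5, 0.7, 0.2]
grip_width: 0.325
finger_force: 0.0
```

```bash
cat >> h.py <<'E'
def delta(p,yaw):
    o=r.observe();M=R.from_euler('xyz',o['ee_rot'],degrees=True);N=R.from_euler('xyz',[180,0,yaw],degrees=True)
    print(o['time'],o['position'].round(4),o['ee_rot'].round(2),o['ft_force'].round(1),o['joints'].round(0),o['grip_width'])
    print('shift',M.inv().apply(np.array(p)-o['position']).round(4),'turn',(M.inv()*N).as_rotvec(degrees=True).round(2))
E
python3 -c "
from h import *
delta([.649,.0755,.30],104.4)"
```

```text
1.0333 [0.3944 0.3727 0.3333] [-180.     -0.    132.18] [-0.5  0.7  0.2] [ 32.  17.  85.   0.  79. -11.] 0.325373433400457
shift [-0.3912 -0.0109  0.0333] turn [-0.   -0.   27.78]
```

Emit:
{"fn": "carry_out", "kwargs": {"series": [[-0.039,-0.001,0,0,0,2.8,1],[-0.078,-0.002,0,0,0,5.6,1],[-0.117,-0.003,0,0,0,8.3,1],[-0.156,-0.004,0,0,0,11.1,1],[-0.195,-0.005,0,0,0,13.9,1],[-0.234,-0.006,0,0,0,16.7,1],[-0.273,-0.008,0,0,0,19.5,1],[-0.313,-0.009,0,0,0,22.2,1],[-0.352,-0.01,0,0,0,25,1],[-0.391,-0.011,0,0,0,27.8,1]]}}

```text
time: 1.87
position: [0.6498, 0.0764, 0.333]
ee_rot: [-180.0, -0.0, 104.4]
ft_force: [-0.0, 0.3, 0.4]
grip_width: 0.005
finger_force: 0.0
```

```bash
python3 -c "
from h import *
delta([.649,.0755,.10],104.4)"
```

```text
1.8667 [0.6498 0.0764 0.333 ] [-1.7997e+02 -2.0000e-02  1.0440e+02] [-0.   0.3  0.4] [ -3.  27.  69.   0.  85. -17.] 0.005187843480387808
shift [-0.0007 -0.0009  0.233 ] turn [-0.03 -0.02  0.  ]
```

Emit:
{"fn": "carry_out", "kwargs": {"series": [[0,-0.001,0.035,0,0,0,1],[0,-0.001,0.07,0,0,0,1],[0,-0.001,0.105,0,0,0,1],[0,-0.001,0.14,0,0,0,1],[0,-0.001,0.175,0,0,0,1],[0,-0.001,0.205,0,0,0,1],[0,-0.001,0.22,0,0,0,1],[0,-0.001,0.228,0,0,0,1],[0,-0.001,0.228,0,0,0,1]]}}

```text
time: 2.62
position: [0.6466, 0.0779, 0.103]
ee_rot: [-179.7, -0.1, 104.6]
ft_force: [-0.2, 1.0, -0.7]
grip_width: 0.004
finger_force: 0.0
```

```bash
python3 -c "
from h import *
delta([.649,.0755,.082],104.4)
a=get_image('scene')[200:290,245:365];b=get_image('top')[145:235,218:338]
cv2.imwrite('pics/c2.png',np.hstack([cv2.resize(x,(400,300),interpolation=2) for x in(a,b)])[:,:,::-1])"
```

```text
2.6167 [0.6466 0.0779 0.103 ] [-1.7975e+02 -8.0000e-02  1.0456e+02] [-0.2  1.  -0.7] [ -3.  40.  83.  -0.  57. -18.] 0.003973287363034675
shift [-0.0029  0.0018  0.021 ] turn [-0.25 -0.08  0.16]
```

View pics/c2.png

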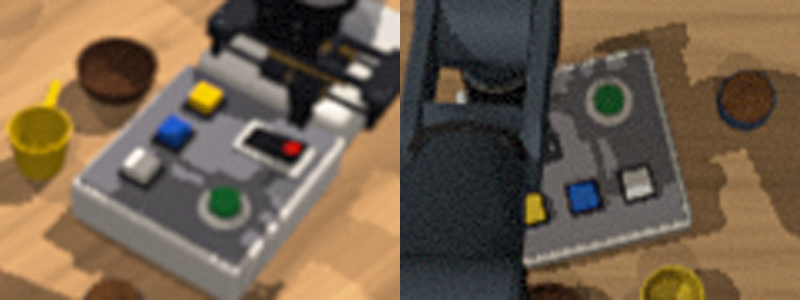

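Scene crop: the closed fingertips are at about image (334,235), just above and slightly bowl-ward of the red dot at (332,244). I'll compare that with where the calibration says they should appear.

```bash
python3 -c "
from h import *
delta([.649,.0755,.082],104.4)
c=camera_params('scene');M=R.from_euler('xyz',c['attitude'],degrees=True)
K=np.array([[c['fx'],0,c['cx']],[0,c['fy'],c['cy']],[0,0,1]])
def pr(p):
    return cv2.projectPoints(M.inv().apply(np.array([p])-c['xyz']),np.zeros(3),np.zeros(3),K,np.array([c['k1'],0,0,0]))[0].ravel().round(1)
p=r.observe()['position']; print(pr(p-[0,0,.011]),pr([.6466,.0752,.078]))
a=get_image('scene')[205:265,300:380]
cv2.imwrite('pics/c3.png',cv2.resize(a,(800,600),interpolation=2)[:,:,::-1])"
```

```text
2.7167 [0.6489 0.0778 0.1061] [1.7992e+02 2.0000e-02 1.0456e+02] [-0.3 -0.   0.2] [ -3.  40.  83.   0.  57. -18.] 0.003962352123143531
shift [-0.0023 -0.0005  0.0241] turn [0.08 0.02 0.16]
[335.  240.4] [333.4 243.9]
```

View pics/c3.png

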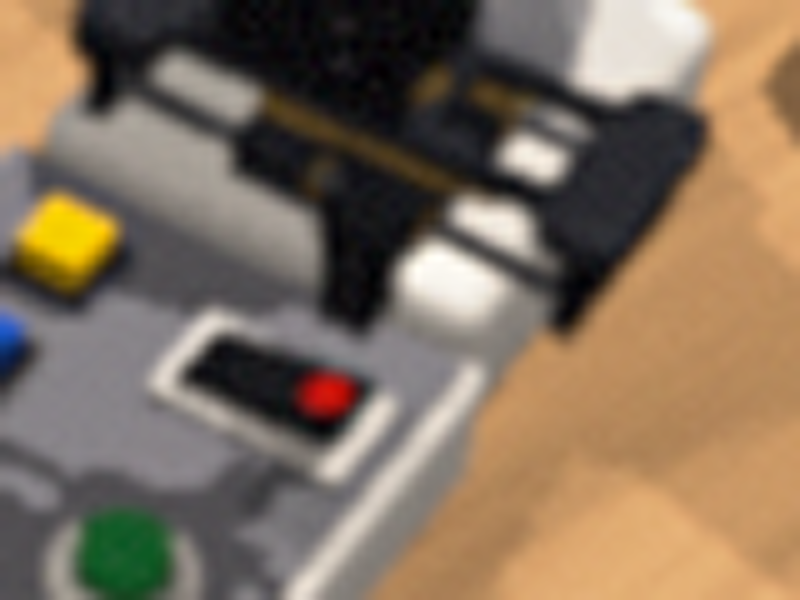

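Emit:
{"fn": "carry_out", "kwargs": {"series": [[-0.002,0,0.004,0,0,0,1],[-0.002,0,0.008,0,0,0,1],[-0.002,0,0.01,0,0,0,1],[-0.002,0,0.012,0,0,0,1],[-0.002,0,0.012,0,0,0,1]]}}

```text
time: 3.18
position: [0.6483, 0.0759, 0.093]
ee_rot: [-180.0, -0.0, 104.6]
ft_force: [-0.3, 0.2, 0.7]
grip_width: 0.007
finger_force: 0.0
```

```bash
python3 -c "
from h import *
delta([.649,.0755,.082],104.4)
a=get_image('scene')[205:265,300:380]
cv2.imwrite('pics/c4.png',cv2.resize(a,(800,600),interpolation=2)[:,:,::-1])"
```

```text
3.1833 [0.6483 0.0759 0.093 ] [-1.7996e+02 -1.0000e-02  1.0456e+02] [-0.3  0.2  0.7] [ -3.  41.  83.  -0.  56. -18.] 0.007498006861709776
shift [-0.0006  0.0006  0.011 ] turn [-0.04 -0.01  0.16]
```

View pics/c4.png

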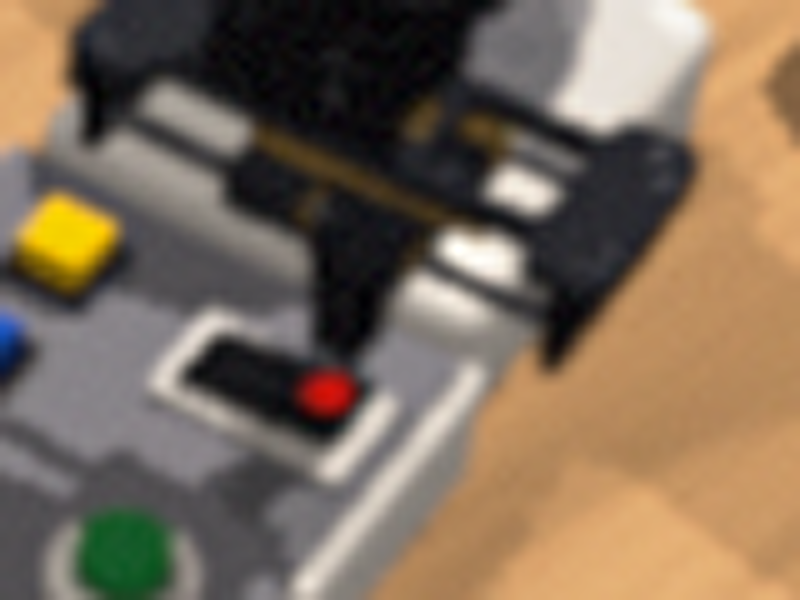

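The fingertips now end at about image (334.5,240), with the red dot still fully visible at (333,244). I'll go down slowly and watch the force for contact.

Emit:
{"fn": "carry_out", "kwargs": {"series": [[0,0,0.002,0,0,0,1],[0,0,0.004,0,0,0,1],[0,0,0.005,0,0,0,1],[0,0,0.005,0,0,0,1]]}}

```text
time: 3.57
position: [0.6483, 0.076, 0.088]
ee_rot: [-180.0, -0.0, 104.6]
ft_force: [-0.2, 0.4, 0.0]
grip_width: 0.008
finger_force: 0.0
```

Emit:
{"fn": "carry_out", "kwargs": {"series": [[0,0,0.001,0,0,0,1],[0,0,0.002,0,0,0,1],[0,0,0.003,0,0,0,1],[0,0,0.003,0,0,0,1]]}}

```text
time: 3.9
position: [0.6484, 0.0759, 0.0851]
ee_rot: [-180.0, -0.0, 104.6]
ft_force: [-0.5, -0.4, -0.0]
grip_width: 0.009
finger_force: 0.0
```

```bash
python3 -c "
from h import *
delta([.649,.0755,.082],104.4)
a=get_image('scene')[205:265,300:380]
cv2.imwrite('pics/c5.png',cv2.resize(a,(800,600),interpolation=2)[:,:,::-1])"
```

```text
3.9 [0.6484 0.0759 0.0851] [-1.7998e+02 -1.0000e-02  1.0456e+02] [-0.5 -0.4 -0. ] [ -3.  41.  84.  -0.  55. -18.] 0.009318444752847798
shift [-0.0005  0.0005  0.0031] turn [-0.02 -0.01  0.16]
```

View pics/c5.png

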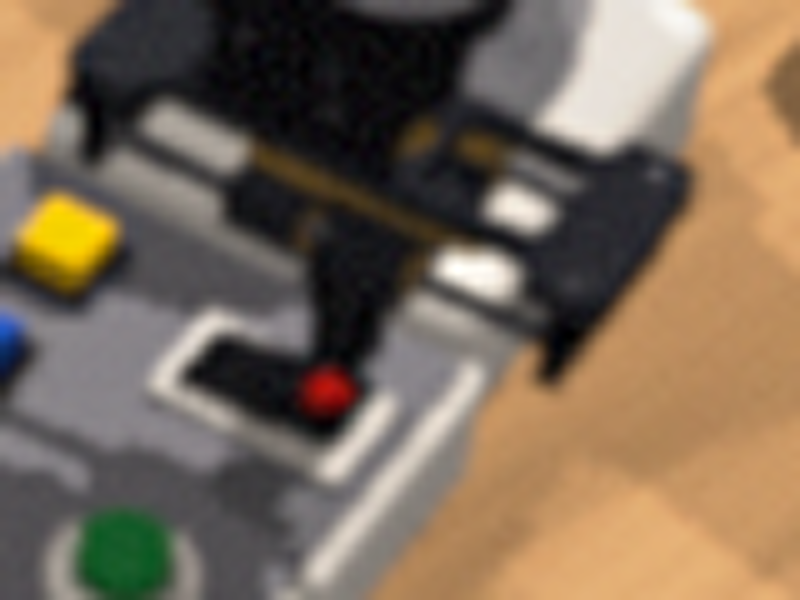

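The fingertips are just behind the upper edge of the red dot, with no contact yet. I'll shift 4 mm away from the bowl, which works whichever way the offset lies, and keep descending.

Emit:
{"fn": "carry_out", "kwargs": {"series": [[-0.004,0,0,0,0,0,1],[-0.004,0,0.001,0,0,0,1],[-0.004,0,0.002,0,0,0,1],[-0.004,0,0.003,0,0,0,1],[-0.004,0,0.003,0,0,0,1]]}}

```text
time: 4.37
position: [0.6494, 0.072, 0.082]
ee_rot: [-180.0, -0.0, 104.6]
ft_force: [-1.2, -0.2, 0.0]
grip_width: 0.005
finger_force: 0.0
```

Emit:
{"fn": "carry_out", "kwargs": {"series": [[0,0,0.001,0,0,0,1],[0,0,0.002,0,0,0,1],[0,0,0.003,0,0,0,1],[0,0,0.003,0,0,0,1]]}}

```text
time: 4.7
position: [0.6494, 0.0721, 0.0791]
ee_rot: [-180.0, -0.0, 104.6]
ft_force: [0.3, 0.4, 0.0]
grip_width: 0.008
finger_force: 0.0
```

Emit:
{"fn": "carry_out", "kwargs": {"series": [[0,0,0.001,0,0,0,1],[0,0,0.002,0,0,0,1],[0,0,0.003,0,0,0,1],[0,0,0.003,0,0,0,1]]}}

```text
time: 5.03
position: [0.6494, 0.072, 0.0761]
ee_rot: [-180.0, -0.0, 104.6]
ft_force: [-0.2, -0.8, -0.2]
grip_width: 0.004
finger_force: 0.0
```

```bash
python3 -c "
from h import *
delta([.649,.0755,.082],104.4)
a=get_image('scene')[205:265,300:380]
cv2.imwrite('pics/c6.png',cv2.resize(a,(800,600),interpolation=2)[:,:,::-1])"
```

```text
5.0333 [0.6494 0.072  0.0761] [-1.7997e+02 -1.0000e-02  1.0456e+02] [-0.2 -0.8 -0.2] [ -3.  42.  84.  -0.  54. -18.] 0.003623907971223403
shift [ 0.0034  0.0005 -0.0059] turn [-0.03 -0.01  0.16]
```

View pics/c6.png

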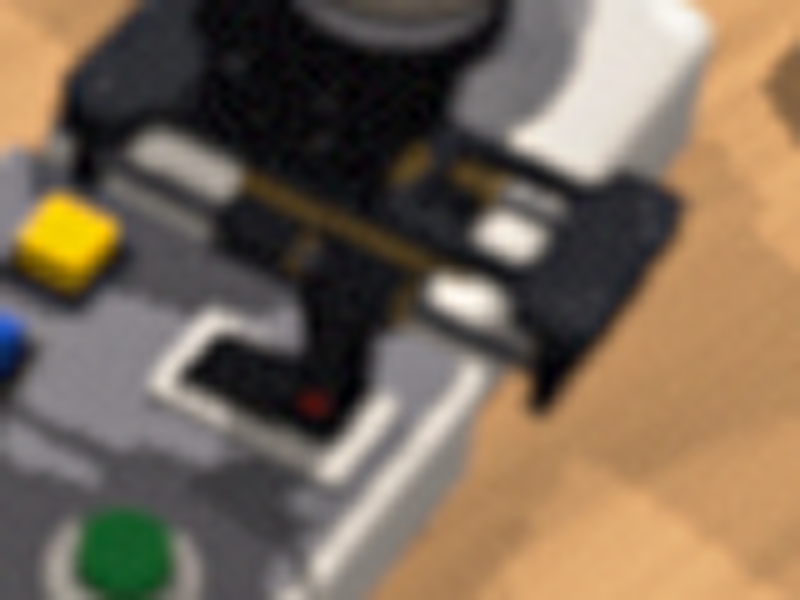

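The dot at (331,245) is now half covered and shaded, so the tips are over it and still higher than the nominal geometry predicts. I'll continue in small steps.

Emit:
{"fn": "carry_out", "kwargs": {"series": [[0,0,0.001,0,0,0,1],[0,0,0.002,0,0,0,1],[0,0,0.002,0,0,0,1]]}}

```text
time: 5.33
position: [0.6494, 0.072, 0.0741]
ee_rot: [-180.0, -0.0, 104.6]
ft_force: [0.5, 0.1, -0.7]
grip_width: 0.004
finger_force: 0.0
```

Emit:
{"fn": "carry_out", "kwargs": {"series": [[0,0,0.001,0,0,0,1],[0,0,0.002,0,0,0,1],[0,0,0.002,0,0,0,1]]}}

```text
time: 5.58
position: [0.6494, 0.072, 0.0721]
ee_rot: [-180.0, -0.0, 104.6]
ft_force: [-0.1, 0.1, -0.5]
grip_width: 0.005
finger_force: 0.0
```

Emit:
{"fn": "carry_out", "kwargs": {"series": [[0,0,0.001,0,0,0,1],[0,0,0.002,0,0,0,1],[0,0,0.002,0,0,0,1]]}}

```text
time: 5.83
position: [0.6494, 0.072, 0.0701]
ee_rot: [-180.0, -0.0, 104.6]
ft_force: [-0.8, 0.2, 0.8]
grip_width: 0.008
finger_force: 0.0
```

Emit:
{"fn": "carry_out", "kwargs": {"series": [[0,0,0.001,0,0,0,1],[0,0,0.002,0,0,0,1],[0,0,0.002,0,0,0,1]]}}

```text
time: 6.08
position: [0.65, 0.0721, 0.0685]
ee_rot: [179.9, 0.0, 104.6]
ft_force: [0.1, 0.4, 1.3]
grip_width: 0.005
finger_force: 0.3
```

```bash
python3 -c "
from h import *
delta([.649,.0755,.082],104.4)
a=get_image('scene')[205:265,300:380]
cv2.imwrite('pics/c7.png',cv2.resize(a,(800,600),interpolation=2)[:,:,::-1])"
```

```text
6.0833 [0.65   0.0721 0.0685] [1.7995e+02 1.0000e-02 1.0455e+02] [0.1 0.4 1.3] [ -3.  42.  84.   0.  53. -18.] 0.004959818822636641
shift [ 0.0035 -0.0001 -0.0135] turn [0.05 0.01 0.15]
```

View pics/c7.png

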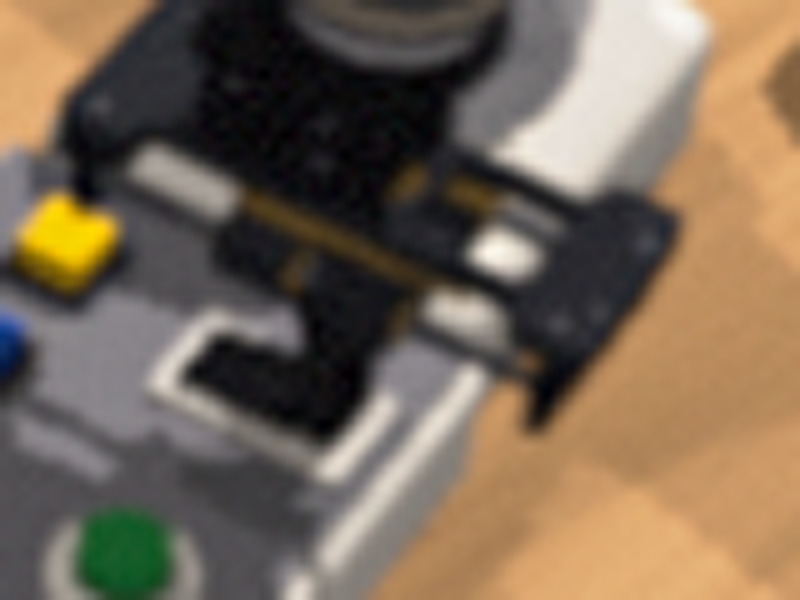

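The tips have first contact at TCP z ≈ 0.0685, with the dot fully covered at about (331,243). Before pressing I'll check how high the two prongs at the ends of the gripper body hang, seen at (308.5,224) and (354,248).

```bash
python3 -c "
from h import *
# intersect rays with vertical plane through TCP along tool y
p=r.observe()['position'];M=R.from_euler('xyz',r.observe()['ee_rot'],degrees=True).as_matrix();n=M[:,0]
for u in((308.5,224),(354,248),(333,247)):
  for off in(-.0375,0,.0375):
    o,d=ray('scene',u);q=o+d*(n@(p+off*n-o))/(n@d);print(u,off,((q-p)@M).round(3),q.round(3))
print(r.observe()['ft_force'],r.observe()['moment'])"
```

```text
(308.5, 224) -0.0375 [-0.037 -0.08  -0.092] [0.582 0.016 0.161]
(308.5, 224) 0 [-0.    -0.101 -0.049] [0.552 0.047 0.118]
(308.5, 224) 0.0375 [ 0.037 -0.122 -0.007] [0.522 0.078 0.075]
(354, 248) -0.0375 [-0.037  0.086 -0.084] [0.743 0.057 0.153]
(354, 248) 0 [-0.     0.073 -0.041] [0.72  0.09  0.109]
(354, 248) 0.0375 [0.037 0.059 0.002] [0.698 0.123 0.066]
(333, 247) -0.0375 [-0.037  0.016 -0.044] [0.675 0.04  0.112]
(333, 247) 0 [ 0.    -0.001  0.001] [0.649 0.072 0.067]
(333, 247) 0.0375 [ 0.038 -0.017  0.047] [0.624 0.104 0.022]
[0.63266153 0.84010486 1.16549137] [-0.0437377   0.03748668 -0.00082618]
```

Emit:
{"fn": "carry_out", "kwargs": {"series": [[0,0,0.001,0,0,0,1],[0,0,0.002,0,0,0,1],[0,0,0.003,0,0,0,1],[0,0,0.003,0,0,0,1]]}}

```text
time: 6.47
position: [0.6499, 0.072, 0.0653]
ee_rot: [180.0, 0.0, 104.6]
ft_force: [0.6, 0.7, 1.6]
grip_width: 0.004
finger_force: 0.7
```

Emit:
{"fn": "carry_out", "kwargs": {"series": [[0,0,0.001,0,0,0,1],[0,0,0.002,0,0,0,1],[0,0,0.003,0,0,0,1],[0,0,0.003,0,0,0,1]]}}

```text
time: 6.8
position: [0.6503, 0.072, 0.0626]
ee_rot: [179.9, 0.0, 104.6]
ft_force: [2.1, 0.6, 3.1]
grip_width: 0.006
finger_force: 1.3
```

Emit:
{"fn": "carry_out", "kwargs": {"series": [[0,0,0.001,0,0,0,1],[0,0,0.002,0,0,0,1],[0,0,0.003,0,0,0,1],[0,0,0.003,0,0,0,1]]}}

```text
time: 7.13
position: [0.6507, 0.0721, 0.0606]
ee_rot: [179.9, 0.0, 104.6]
ft_force: [1.7, 0.8, 6.8]
grip_width: 0.006
finger_force: 3.9
```

Emit:
{"fn": "carry_out", "kwargs": {"series": [[0,0,0.001,0,0,0,1],[0,0,0.002,0,0,0,1],[0,0,0.002,0,0,0,1]]}}

```text
time: 7.38
position: [0.6507, 0.0721, 0.0604]
ee_rot: [179.8, 0.0, 104.6]
ft_force: [-1.0, 1.2, 14.8]
grip_width: 0.003
finger_force: 7.7
```

The rocker is against its stop: force climbs to 15 N at z 0.0604, after the predicted travel of about 8.6 mm. I'll lift and go to yellow.

Emit:
{"fn": "carry_out", "kwargs": {"series": [[0,0,-0.02,0,0,0,1],[0,0,-0.045,0,0,0,1],[0.004,-0.025,-0.045,0,0,0,1],[0.008,-0.055,-0.045,0,0,0,1],[0.013,-0.085,-0.045,0,0,0,1],[0.0175,-0.1155,-0.045,0,0,0,1],[0.0175,-0.1155,-0.045,0,0,0,1],[0.0175,-0.1155,-0.035,0,0,0,1],[0.0175,-0.1155,-0.03,0,0,0,1],[0.0175,-0.1155,-0.03,0,0,0,1]]}}

```text
time: 8.22
position: [0.5335, 0.0598, 0.0857]
ee_rot: [-179.9, -0.0, 104.6]
ft_force: [0.0, -0.6, 0.9]
grip_width: 0.003
finger_force: 0.0
```

```bash
python3 -c "
from h import *
delta([.5335,.060,.0665],104.5)
a=get_image('scene')[210:270,280:360]
cv2.imwrite('pics/c8.png',cv2.resize(a,(800,600),interpolation=2)[:,:,::-1])"
```

```text
8.2167 [0.5335 0.0598 0.0857] [-1.7988e+02 -4.0000e-02  1.0456e+02] [ 0.  -0.6  0.9] [ -6.  34. 101.  -0.  45. -20.] 0.0030442631460979304
shift [0.0001 0.0001 0.0192] turn [-0.12 -0.04  0.06]
```

View pics/c8.png

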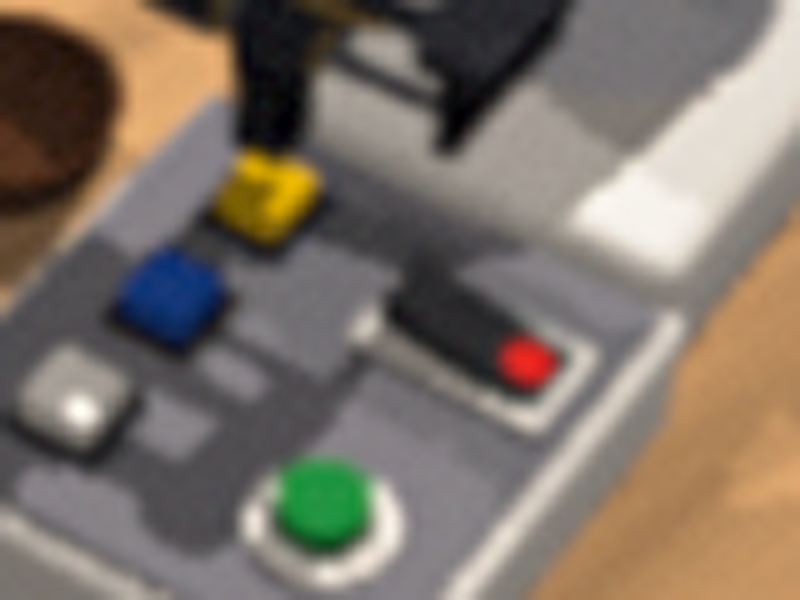

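The rocker is on: its near end is raised at crop (415,270) and the red dot is down at (527,362). The tips are straight above the yellow key. Pressing.

Emit:
{"fn": "carry_out", "kwargs": {"series": [[0,0,0.006,0,0,0,1],[0,0,0.012,0,0,0,1],[0,0,0.016,0,0,0,1],[0,0,0.019,0,0,0,1],[0,0,0.022,0,0,0,1],[0,0,0.022,0,0,0,1]]}}

```text
time: 8.77
position: [0.5333, 0.06, 0.0648]
ee_rot: [-180.0, -0.0, 104.6]
ft_force: [0.3, -0.2, 0.0]
grip_width: 0.003
finger_force: 0.0
```

Emit:
{"fn": "carry_out", "kwargs": {"series": [[0,0,0.002,0,0,0,1],[0,0,0.004,0,0,0,1],[0,0,0.004,0,0,0,1]]}}

```text
time: 9.02
position: [0.5335, 0.0599, 0.0613]
ee_rot: [180.0, 0.0, 104.6]
ft_force: [0.3, 0.8, 0.3]
grip_width: 0.011
finger_force: 0.0
```

Emit:
{"fn": "carry_out", "kwargs": {"series": [[0,0,0.001,0,0,0,1],[0,0,0.002,0,0,0,1],[0,0,0.002,0,0,0,1]]}}

```text
time: 9.27
position: [0.5336, 0.0599, 0.0611]
ee_rot: [180.0, 0.0, 104.6]
ft_force: [-2.8, 0.3, 13.7]
grip_width: 0.002
finger_force: 6.8
```

Emit:
{"fn": "carry_out", "kwargs": {"series": [[0,0,0.001,0,0,0,1],[0,0,0.002,0,0,0,1],[0,0,0.002,0,0,0,1]]}}

```text
time: 9.52
position: [0.5336, 0.0599, 0.061]
ee_rot: [179.9, 0.0, 104.6]
ft_force: [-5.8, 0.3, 27.3]
grip_width: 0.007
finger_force: 13.5
```

Emit:
{"fn": "carry_out", "kwargs": {"series": [[0,0,0.001,0,0,0,1],[0,0,0.002,0,0,0,1],[0,0,0.002,0,0,0,1]]}}

```text
time: 9.77
position: [0.5337, 0.06, 0.0608]
ee_rot: [179.9, 0.1, 104.6]
ft_force: [-9.8, 0.5, 40.3]
grip_width: 0.005
finger_force: 20.3
```

Force rises steeply at z 0.061, so that is a hard stop. I'll lift, move above green, and check the yellow key numerically in the picture.

Emit:
{"fn": "carry_out", "kwargs": {"series": [[0,0,-0.02,0,0,0,1],[0,0,-0.045,0,0,0,1],[-0.022,0.018,-0.045,0,0,0,1],[-0.044,0.037,-0.045,0,0,0,1],[-0.066,0.055,-0.045,0,0,0,1],[-0.088,0.074,-0.045,0,0,0,1],[-0.109,0.092,-0.045,0,0,0,1],[-0.109,0.092,-0.045,0,0,0,1]]}}

```text
time: 10.43
position: [0.6557, -0.0265, 0.1009]
ee_rot: [179.6, 0.3, 104.4]
ft_force: [1.5, 0.1, 0.9]
grip_width: 0.005
finger_force: 0.0
```

```bash
python3 -c "
from h import *
delta([.650,-.0225,.0665],104.5)
s=get_image('scene')
s0=cv2.imread('pics/scene0.png')[:,:,::-1].copy()
for n,lo,hi,c in(('y',(20,150,80),(35,255,255),(306,230)),('b',(105,130,40),(125,255,255),(297,241)),('red',(0,150,80),(8,255,255),(333,245)),('w',(0,0,140),(180,60,255),(287,250))):
  for im in(s0,s):
    try:print(n,blob(im,lo,hi,c,8))
    except Exception as e:print(n,'none')
"
```

```text
10.4333 [ 0.6557 -0.0265  0.1009] [179.58   0.27 104.4 ] [1.5 0.1 0.9] [-12.  40.  83.  -0.  56. -26.] 0.005311083107529168
shift [ 0.0055 -0.0048  0.0343] turn [ 0.42  0.27 -0.1 ]
y (array([306.26984127, 228.77777778]), np.int32(63))
y none
b (array([296.5942029 , 239.20289855]), np.int32(69))
b (array([296.14516129, 239.51612903]), np.int32(62))
red (array([332.33333333, 244.        ]), np.int32(21))
red none
w (array([287.06944444, 247.97222222]), np.int32(72))
w (array([287.02439024, 247.86585366]), np.int32(82))
```

The gripper blocks the view from here. Earlier, the yellow key was visible with the gripper over the rocker, so I'll move there at the same height.

Emit:
{"fn": "carry_out", "kwargs": {"series": [[0.03,0.008,-0.01,0,0,0,1],[0.06,0.016,-0.01,0,0,0,1],[0.09,0.022,-0.01,0,0,0,1],[0.1,0.025,-0.01,0,0,0,1],[0.1,0.025,-0.01,0,0,0,1],[0.1,0.025,-0.01,0,0,0,1]]}}

```text
time: 10.98
position: [0.6479, 0.0812, 0.1101]
ee_rot: [-179.9, 0.0, 104.7]
ft_force: [-1.0, -0.2, -0.2]
grip_width: 0.004
finger_force: 0.0
```

```bash
python3 -c "
from h import *
delta([.650,-.0225,.0665],104.5)
s=get_image('scene')
s0=cv2.imread('pics/scene0.png')[:,:,::-1].copy()
for n,lo,hi,c in(('y',(20,150,80),(35,255,255),(306,230)),('b',(105,130,40),(125,255,255),(297,241)),('red',(0,150,80),(8,255,255),(333,245)),('w',(0,0,140),(180,60,255),(287,250)),('g',(55,120,40),(95,255,255),(312,262))):
  for im in(s0,s):
    try:print(n,blob(im,lo,hi,c,8))
    except Exception as e:print(n,'none')
"
```

```text
10.9833 [0.6479 0.0812 0.1101] [-1.7993e+02  2.0000e-02  1.0469e+02] [-1.  -0.2 -0.2] [ -3.  39.  83.  -0.  58. -17.] 0.003543015033403613
shift [-0.1008 -0.0242  0.0437] turn [-0.07  0.02  0.19]
y (array([306.26984127, 228.77777778]), np.int32(63))
y (array([306.0877193 , 229.77192982]), np.int32(57))
b (array([296.5942029 , 239.20289855]), np.int32(69))
b (array([296.52173913, 239.26086957]), np.int32(69))
red (array([332.33333333, 244.        ]), np.int32(21))
red (array([332.42105263, 245.94736842]), np.int32(19))
w (array([287.06944444, 247.97222222]), np.int32(72))
w (array([286.40909091, 247.77272727]), np.int32(66))
g (array([311.86440678, 260.06779661]), np.int32(59))
g (array([312.03225806, 260.16129032]), np.int32(62))
```

```bash
python3 -c "
from h import *
s=np.mean([get_image('scene').astype(float) for _ in range(3)],0)
s0=cv2.imread('pics/scene0.png')[:,:,::-1].astype(float)
for im in(s0,s):
  print((im[219:240,301:312,0]-im[219:240,301:312,2]).round().astype(int)[:, ::1])
"
```

```text
[[  61   70   79   48   14   12   14   14   14   14   15]
 [  13   15   30   23    9    9   13   13   13   13   14]
 [  -6   -4    2    4    4    6    8   11   12   13   13]
 [  -2    0   -2   -4   -4   -1    1    7    9   13   13]
 [  -1   -2   -5   -2    8    6   -3   -5    2    7   10]
 [  -2   -4    4   48   90   79   40    8   -4   -3    0]
 [  -4   -1   41  135  208  195  137   84   38   10   -1]
 [  -2   28  106  202  242  241  224  193  138   87   36]
 [  17   81  169  239  239  237  240  240  228  188  100]
 [  47  141  218  240  238  237  239  240  242  221  110]
 [  46  144  212  232  236  239  240  239  227  170   74]
 [  40  108  144  179  213  232  239  225  177  113   40]
 [  34   69   97  122  144  174  196  175  112   49    5]
 [   2   23   61   85   96  121  134  108   47    3   -7]
 [  -3   -4    8   34   66   88   82   53    7   -8    1]
 [   1    0   -5   -4    9   30   28    6   -3   -4   -1]
 [  -6    0    0   -2   -4   -2   -3   -4   -4    0   -1]
 [ -40  -15   -2    1   -1   -1   -1   -1   -2    0    0]
 [-104  -43   -3    2   -1    0    0   -1    1   -2   -1
[... 637 characters left out ...]
-2]
 [   4   68  176  245  248  247  248  228  174  108   33]
 [  47  161  245  248  245  244  246  249  250  206   86]
 [  88  207  243  247  246  245  246  249  246  198   81]
 [  66  138  184  225  241  247  249  245  212  112   20]
 [   3   31   81  131  184  227  239  207  114   20   -9]
 [  -5   -8    0   34   82  131  145   95   18  -12   -6]
 [   1   -2   -6   -8    7   35   41   10  -10   -6   -2]
 [  -1    2    0   -3   -6   -4   -3   -6   -3   -1   -1]
 [ -39  -14   -1    1    0   -2   -2   -2   -1   -1    0]
 [-112  -47   -2    3    0    1   -1   -1   -2   -1   -2]
 [-127  -46   -1    2    0    0   -1   -1   -1   -1   -2]
 [ -94  -34    2    2    0    0    0   -1   -1    0    0]]
```

The yellow key's top edge dropped about 1.6 px, where 7 mm predicts about 1.5, so it is fully down. The red dot also dropped about 2 px. Now the green button.

Emit:
{"fn": "carry_out", "kwargs": {"series": [[-0.025,-0.006,0,0,0,0,1],[-0.05,-0.012,0,0,0,0,1],[-0.075,-0.018,0,0,0,0,1],[-0.1,-0.024,0,0,0,0,1],[-0.1,-0.024,0,0,0,0,1],[-0.1,-0.024,0.015,0,0,0,1],[-0.1,-0.024,0.025,0,0,0,1],[-0.1,-0.024,0.033,0,0,0,1],[-0.1,-0.024,0.037,0,0,0,1],[-0.1,-0.024,0.037,0,0,0,1]]}}

```text
time: 12.02
position: [0.6497, -0.0217, 0.0718]
ee_rot: [-179.8, -0.1, 104.6]
ft_force: [0.2, 1.1, -0.2]
grip_width: 0.004
finger_force: 0.0
```

Next, press to the stop at about 0.061.

Emit:
{"fn": "carry_out", "kwargs": {"series": [[0,0,0.003,0,0,0,1],[0,0,0.006,0,0,0,1],[0,0,0.009,0,0,0,1],[0,0,0.011,0,0,0,1],[0,0,0.012,0,0,0,1],[0,0,0.012,0,0,0,1]]}}

```text
time: 12.52
position: [0.6514, -0.0219, 0.062]
ee_rot: [179.9, 0.0, 104.6]
ft_force: [-0.1, 1.9, 5.8]
grip_width: 0.002
finger_force: 2.7
```

Emit:
{"fn": "carry_out", "kwargs": {"series": [[0,0,0.001,0,0,0,1],[0,0,0.002,0,0,0,1],[0,0,0.002,0,0,0,1],[0,0,0.002,0,0,0,1]]}}

```text
time: 12.85
position: [0.6514, -0.0219, 0.0612]
ee_rot: [179.9, 0.0, 104.6]
ft_force: [-1.9, 2.3, 8.6]
grip_width: 0.008
finger_force: 4.8
```

Emit:
{"fn": "carry_out", "kwargs": {"series": [[0,0,0.001,0,0,0,1],[0,0,0.002,0,0,0,1],[0,0,0.002,0,0,0,1],[0,0,0.002,0,0,0,1]]}}

```text
time: 13.18
position: [0.6515, -0.0219, 0.061]
ee_rot: [179.9, 0.0, 104.6]
ft_force: [-4.1, 0.7, 17.7]
grip_width: 0.003
finger_force: 9.2
```

Emit:
{"fn": "carry_out", "kwargs": {"series": [[0,0,-0.01,0,0,0,1],[0,0,-0.025,0,0,0,1],[0,0,-0.05,0,0,0,1],[0.03,0.008,-0.055,0,0,0,1],[0.06,0.016,-0.055,0,0,0,1],[0.09,0.022,-0.055,0,0,0,1],[0.1,0.025,-0.055,0,0,0,1],[0.1,0.025,-0.055,0,0,0,1],[0.1,0.025,-0.055,0,0,0,1]]}}

```text
time: 13.93
position: [0.6497, 0.0809, 0.112]
ee_rot: [-180.0, 0.0, 104.7]
ft_force: [-0.6, -0.5, 0.2]
grip_width: 0.005
finger_force: 0.0
```

```bash
python3 -c "
from h import *
delta([.650,-.0225,.0665],104.5)
s=get_image('scene')
s0=cv2.imread('pics/scene0.png')[:,:,::-1].copy()
for n,lo,hi,c in(('y',(20,150,80),(35,255,255),(306,230)),('b',(105,130,40),(125,255,255),(297,241)),('red',(0,150,80),(8,255,255),(333,245)),('w',(0,0,140),(180,60,255),(287,250)),('g',(55,120,40),(95,255,255),(312,262)),('cup',(20,120,60),(35,255,255),(257,243)),('salt',(95,100,40),(115,255,255),(279,297))):
  for im in(s0,s):
    try:print(n,blob(im,lo,hi,c,8 if n not in('cup','salt') else 14))
    except Exception as e:print(n,'none')
"
```

```text
13.9333 [0.6497 0.0809 0.112 ] [-1.7996e+02  5.0000e-02  1.0466e+02] [-0.6 -0.5  0.2] [ -3.  39.  82.  -0.  58. -17.] 0.004761150033570119
shift [-0.1    -0.0259  0.0456] turn [-0.04  0.05  0.16]
y (array([306.26984127, 228.77777778]), np.int32(63))
y (array([306.0877193 , 229.77192982]), np.int32(57))
b (array([296.5942029 , 239.20289855]), np.int32(69))
b (array([296.55714286, 239.31428571]), np.int32(70))
red (array([332.33333333, 244.        ]), np.int32(21))
red (array([332.3 , 245.85]), np.int32(20))
w (array([287.06944444, 247.97222222]), np.int32(72))
w (array([286.36363636, 247.89393939]), np.int32(66))
g (array([311.86440678, 260.06779661]), np.int32(59))
g (array([311.96825397, 260.0952381 ]), np.int32(63))
cup (array([256.62745098, 241.16246499]), np.int32(357))
cup (array([256.56818182, 241.15340909]), np.int32(352))
salt (array([278.35955056, 301.4494382 ]), np.int32(89))
salt (array([278.78021978, 301.30769231]), np.int32(91))
```

The button hit its stop at 17.7 N and has sprung back. Rocker and yellow are down, blue and white are unchanged, nothing else has moved, and the arm is clear.

```bash
python3 -c "
from station import job
print(job.job_done())"
```

```text
the job is handed in; nothing more can be done
None
```

I handed the job in at about 14 s: the rocker is on, the yellow key is down, and the green button was pressed to its stop and sprang back. The blue and white keys, and the cup and salt pot, showed no movement in the last camera check; I didn't measure the other items, and no judging result was shown.

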